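Find the glue pot with the loose cap

TASK

One of the three glue pots in the rack was put away with its cap loose. Test-twist the caps to find it, screw that cap clockwise until it stops while its pot is still held in the rack, then slide the pot forward out of the rack and stand it gently upright in the red tray. Leave the two pots with tight caps in their places in the rack, never tip a pot over, and leave the bottle, the hammer and the thread spool alone.

Things in the scene. Friction and masses are not known exactly. Their poses are not given: they have to be found in the camera images.
- rack: Fixed wood rack with steel lips, 384 (its y) x 96 (x) x 18.5 mm high; origin on the bench at its middle. Three channels at y = -115, 0, 115 mm, 76 mm wide, no floor, walled at the back (+x), open at the front (-x, towards the robot). A pot in it cannot be lifted, nor turned more than a few degrees, until slid 85 mm or more straight out along the rack's -x (about 95 mm is ample).
- rack_front (a point): Middle of the rack's front edge, at bench height, 43 mm along -x from the rack's origin. The lips, 6 mm thick, their undersides 12.5 mm above the bench, overhang each channel by 8 mm from both sides along its whole length: slots 60 mm wide remain.
- pot_a: Glue pot, in the rack's right channel (rack y = -115 mm) at the start: cream cylinder 52 mm across on a slippery black square foot 72 x 72 x 10 mm that stands on the bench under the lips; blue ribbed screw cap; 96 mm high in all, 0.4 to 0.65 kg. Origin at the centre of the foot's underside, z up. It may be carried by its cap.
- cap_a_mid (a point): Middle, on its axis, of the blue cap of pot_a: 54 mm across, 34 mm high (17 mm above and below this point); the cream shoulder is 4 mm below the cap's lower edge. This point is 79 mm above the pot's underside. A white stripe runs from the centre of the cap's top to its edge.
- cap_a (a joint): Turn of this cap from where it was found, rad, positive clockwise from above (closing); 0 at the start, loose or tight. Just one of the three caps is loose and nothing shows which: it turns against about 0.05 N m, clockwise 0.9 rad to a dead stop (home), back to -0.4 at most. The two tight caps spring under 0.2 rad (0.3 if forced) and back; 0.3 to 0.5 N m is enough to tell.
- pot_b: Glue pot, in the rack's middle channel (rack y = 0 mm) at the start: cream cylinder 52 mm across on a slippery black square foot 72 x 72 x 10 mm that stands on the bench under the lips; blue ribbed screw cap; 96 mm high in all, 0.4 to 0.65 kg. Origin at the centre of the foot's underside, z up. It may be carried by its cap.
- cap_b_mid (a point): Middle, on its axis, of the blue cap of pot_b: 54 mm across, 34 mm high (17 mm above and below this point); the cream shoulder is 4 mm below the cap's lower edge. This point is 79 mm above the pot's underside. A white stripe runs from the centre of the cap's top to its edge.
- cap_b (a joint): Turn of this cap from where it was found, rad, positive clockwise from above (closing); 0 at the start, loose or tight. Just one of the three caps is loose and nothing shows which: it turns against about 0.05 N m, clockwise 0.9 rad to a dead stop (home), back to -0.4 at most. The two tight caps spring under 0.2 rad (0.3 if forced) and back; 0.3 to 0.5 N m is enough to tell.
- pot_c: Glue pot, in the rack's left channel (rack y = 115 mm) at the start: cream cylinder 52 mm across on a slippery black square foot 72 x 72 x 10 mm that stands on the bench under the lips; blue ribbed screw cap; 96 mm high in all, 0.4 to 0.65 kg. Origin at the centre of the foot's underside, z up. It may be carried by its cap.
- cap_c_mid (a point): Middle, on its axis, of the blue cap of pot_c: 54 mm across, 34 mm high (17 mm above and below this point); the cream shoulder is 4 mm below the cap's lower edge. This point is 79 mm above the pot's underside. A white stripe runs from the centre of the cap's top to its edge.
- cap_c (a joint): Turn of this cap from where it was found, rad, positive clockwise from above (closing); 0 at the start, loose or tight. Just one of the three caps is loose and nothing shows which: it turns against about 0.05 N m, clockwise 0.9 rad to a dead stop (home), back to -0.4 at most. The two tight caps spring under 0.2 rad (0.3 if forced) and back; 0.3 to 0.5 N m is enough to tell.
- tray: Fixed red plastic tray, 170 x 170 mm outside, 35 mm high, walls 5 mm, open above, standing on the bench; origin at the centre of its underside.
- tray_in (a point): Centre of the tray's inner floor, 5 mm above the bench (tray axes). The pot belongs here, standing on its foot; any yaw will do.
- nozzle_bottle: Bystander: blue glue bottle with a pointed nozzle, 60 mm across, 165 mm high; origin under its centre.
- hammer: Bystander: hammer, 240 mm long, lying on the bench along its x, handle to -x.
- thread_spool: Bystander: brown thread spool, 60 mm across, 70 mm high; origin under its centre.
There are look-alikes about, which are no part of the job. Leave any green look-alike of the pot_c alone.

How it is judged:
By the outcome, as a careful person would: the job done as asked, in the order asked, and still so for the second after the job is handed in, with the robot touching nothing.
It also fails if it takes over 67 s, if anything falls off the work surface, if the arm or the gripper's body presses on something with over 40 N, if the wrist force passes 120 N, or if a joint passes its speed limit or range.

ROBOT

A 6-joint arm with a two-finger parallel gripper is mounted at the origin on the work surface. World frame = base frame: x ahead of the robot, y to its left, z up, the work surface at z = 0. Lengths are in m, angles in rad, forces in N, time in s.
With the tool pointing down it reaches from about 0.35 to 0.85 m from the base axis. Payload 8.1 kg.
Tool frame: the origin (TCP) lies between the finger pads; the fingertips stand 11 mm ahead of it and the grasp point (between the pads) lies 8 mm behind it (robot.tips_ahead is the distance from the TCP to the fingertips, in m); z points along the fingers, y is the line along which they close (so a half turn about z gives the same grasp; the last joint's range is limited). The gripper opens to 93 mm and grips with 3 to 60 N. Pads are 15 mm wide; open, the fingers measure 128 mm over their backs; the gripper's body (75 mm by 188 mm) begins 65 mm behind the grasp point.
Start: joints at [1.085, 0.13, 1.488, -0, 1.523, -0.085], TCP at [0.234, 0.552, 0.23] pointing down, gripper open.
Joint ranges: [-2.96, 2.96], [-0.89, 2.26], [0.02, 2.5], [-1.34, 4.48], [0, 2.73], [-2.66, 2.66]. Speed limits (rad/s): [2.39, 2.39, 2.79, 3.14, 3.14, 3.14].

INTERFACE

Orientations are given as a rotation vector (axis times angle).
In Python, from plant import robot gives the robot as it stands. The module is installed in compiled form; this text tells all that it offers.
- The arm moves only by the tool move_arm, never from a script. Its argument "deltas" is one flat list of numbers, 7 for each row, row after row: the shift along the tool's x, y, z in m, then the turn, a rotation vector about the tool's x, y, z in rad, then the opening, from 0 (shut) to 1 (fully open). A call has 1 to 12 rows; each row is the pose to reach, as a shift and turn from the pose commanded when the call began, along the tool's axes at that moment; what a row does not reach only later rows make up. A row lasts 1/8 s, in which the tool goes at most 62.5 mm and 10.7 degrees, less where a joint would pass 70% of its speed; a pose out of reach is approached as far as the arm can. A call with a gripper value outside its range is refused whole. The fingers move at their own pace and stop on an object; "squeeze" is the grip in N (left out, the last holds). Time passes only in rows, so rows that repeat a pose let the fingers close. It gives the time, the measured TCP pose, the force, the opening and the grip force at its end, in the units of the state.
- robot.read_state(): the state, without advancing time (a new reading comes with each control period).
- robot.read_camera(name): name is "scene" or "top"; returns (picture, depth): 384x512x3 uint8, red, green, blue; 384x512 float32, m along the optical axis (not along the pixel's ray), 0 where there is no reading.
- robot.camera_model(name): a dict with "K" (3x3 intrinsics, pixels), "k1" (the pictures are not rectified: a ray, as slopes to the right and down, at radius r is drawn at 1 + k1 r^2 times it, then the intrinsics apply), "R" (3x3) and "t" (3): a world point X has camera coordinates R X + t. Camera axes: x right, y down, z forward; pixel columns grow to the right and rows downward; lengths in m; the calibration is good to about 2 mm. A picture is of the moment at which its call begins. camera_model takes no time and is no camera call.
- robot.close_job(): hands the job in; it is judged then, once.
Trained networks look in the newest picture that a camera, given by its name, has taken for a name from the list of things; names that differ only in an ending like _2 or _b are one class to them, and where a whole thing is asked for, a point or a joint stands for the part that bears it (a point fixed in the world has none). Each returns a list of dicts, best first, with "confidence" (0 to 1); they miss things now and then, are a little off and sometimes report something else, mostly with a low value. They report only what shows in the picture. A call takes as long as a camera call. They do not tell look-alikes from the thing itself.
- robot.recognise(camera, label): "uv" ([column, row] in pixels, amid what is visible of it).
The state is a dict: "t": time; "q": joint angles; "dq": joint speeds; "joint_torque": joint torques, N m; "tool_pos": TCP position; "orientation": TCP orientation; "force": force on the tool from outside, world axes, zero at the start; "wrist_torque": the same for the moment, N m; "opening": finger opening in m; "gripper_force": force on a finger pad.
Only numpy, scipy, OpenCV 4.12 (cv2) and the standard library are available. Lean on these libraries where they do the work, as an engineer would, in place of code of your own. Each camera call takes 0.05 s, during which the arm holds its last target. There are 200 camera calls.

## Working session

There is one attempt and no reset: what is moved stays moved. The work goes in short steps, Python scripts to look and compute and a tool call to move; the robot and the scene stay as the last step left them, time stands still between calls to the robot, and variables do not carry over. Pictures are saved under pics/ and viewed, at most 10 in all, crops included, and the job is handed in when it is done.

Besides the shell and the picture viewer there is one more tool, called after "Call:" as name(argument=value, ...) on one line, values as JSON. move_arm: Moves the arm, as the interface text tells. Its arguments: {"type":"object","properties":{"deltas":{"type":"array","items":{"type":"number"}},"squeeze":{"type":"number"}},"required":["deltas"]}

```bash
mkdir -p pics; cat > h.py <<'E'
import numpy as np, cv2
from plant import robot
from scipy.spatial.transform import Rotation as Ro
def ray(cam,uv):
    m=robot.camera_model(cam);K=np.array(m["K"]);
    d=np.array([(uv[0]-K[0,2])/K[0,0],(uv[1]-K[1,2])/K[1,1]]);s=d.copy()
    for _ in range(20): s=d/(1+m["k1"]*(s@s))
    R=np.array(m["R"]);t=np.array(m["t"])
    return -R.T@t, R.T@np.array([s[0],s[1],1])
def at_z(cam,uv,z):
    o,d=ray(cam,uv); return o+d*(z-o[2])/d[2]
def at_depth(cam,uv,D):
    o,d=ray(cam,uv); return o+d*D
def cloud(cam,D):
    m=robot.camera_model(cam);K=np.array(m["K"]);R=np.array(m["R"]);t=np.array(m["t"])
    v,u=np.mgrid[:384,:512]
    x=(u-K[0,2])/K[0,0];y=(v-K[1,2])/K[1,1];a,b=x.copy(),y.copy()
    for _ in range(20):
        f=1+m["k1"]*(a*a+b*b);a=x/f;b=y/f
    P=np.stack([a*D,b*D,D],-1)
    return (P-t)@R
E
python3 - <<'E'
from h import *
for c in ["top","scene"]:
    im,D=robot.read_camera(c); cv2.imwrite(f"pics/{c}0.png",im[:,:,::-1]); np.savez(f"{c}0.npz",im=im,D=D)
    for l in ["rack","pot_a","cap_a_mid","tray","nozzle_bottle","hammer","thread_spool"]:
        for r in robot.recognise(c,l):
            u,v=r["uv"]; d=D[int(v),int(u)]
            print(c,l,np.round(r["uv"],0),round(r["confidence"],2),np.round(at_depth(c,r["uv"],d),3) if d>0 else None)
s=robot.read_state();print(s["tool_pos"],s["orientation"],s["t"])
print(Ro.from_rotvec(s["orientation"]).as_matrix().round(3))
E
```

```text
top rack [216. 181.] 0.61 [0.566 0.15  0.09 ]
top pot_a [224. 183.] 0.95 [0.556 0.126 0.096]
top pot_a [185. 189.] 0.91 [0.54  0.244 0.095]
top pot_a [182. 133.] 0.86 [0.716 0.256 0.092]
top pot_a [261. 178.] 0.83 [0.569 0.014 0.095]
top pot_a [175. 263.] 0.76 [0.321 0.272 0.096]
top pot_a [233. 120.] 0.2 [0.763 0.099 0.068]
top cap_a_mid [259. 175.] 0.85 [0.58  0.021 0.096]
top tray [375. 198.] 0.58 [ 0.515 -0.346  0.006]
top nozzle_bottle [342. 133.] 0.74 [ 0.708 -0.237  0.088]
top hammer [128. 204.] 0.96 [0.507 0.432 0.026]
top hammer [258. 171.] 0.47 [0.593 0.023 0.092]
top thread_spool [232. 121.] 0.61 [0.758 0.1   0.07 ]
top thread_spool [226. 184.] 0.58 [0.554 0.121 0.09 ]
scene rack [291. 218.] 0.87 [0.594 0.113 0.011]
scene pot_a [297. 199.] 0.96 [0.596 0.126 0.073]
scene pot_a [330. 146.] 0.84 [0.358 0.282 0.064]
scene pot_a [254. 208.] 0.8 [0.615 0.014 0.075]
scene pot_a [361. 245.] 0.78 [0.758 0.243 0.048]
scene pot_a [338. 192.] 0.72 [0.581 0.237 0.07 ]
scene cap_a_mid [254. 201.] 0.96 [0.613 0.016 0.096]
scene cap_a_mid [300. 193.] 0.58 [0.598 0.132 0.094]
scene tray [108. 213.] 0.69 [ 0.488 -0.362  0.003]
scene nozzle_bottle [148. 263.] 0.85 [ 0.757 -0.243  0.072]
scene hammer [401. 193.] 0.78 [0.558 0.435 0.021]
scene thread_spool [305. 261.] 0.69 [0.803 0.096 0.068]
[0.23409722 0.55246701 0.22965849] [6.25383784e-01 3.07868172e+00 4.62896654e-05] 0.8
[[-0.921  0.39   0.   ]
 [ 0.39   0.921  0.   ]
 [-0.     0.    -1.   ]]
```

View pics/top0.png

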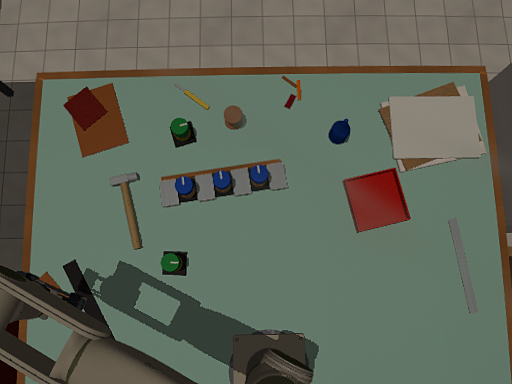

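View pics/scene0.png

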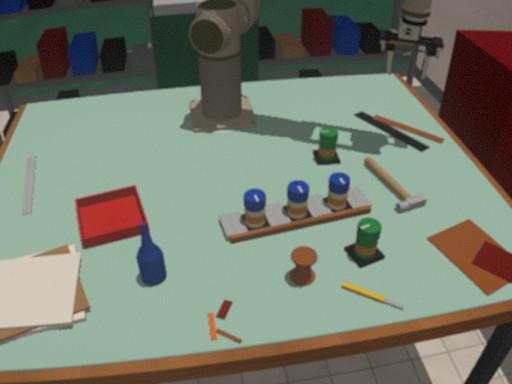

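Top view: three blue caps at about (185,186), (222,180) and (259,175) stand in the rack. They fit pot_c, pot_b and pot_a from left to right. The green pots at (181,128) and (172,263) are the look-alikes, outside the rack, and stay untouched. The tray is at (376,200), the bottle at (340,131), the spool at (233,117) and the hammer at (128,210).

```bash
python3 - <<'E'
from h import *
z=np.load("top0.npz");im=z["im"].astype(int);D=z["D"]
P=cloud("top",D);r,g,b=im[...,0],im[...,1],im[...,2]
m=robot.camera_model("top");print("cam",(-np.array(m["R"]).T@m["t"]).round(3),np.array(m["K"])[0,0])
bl=((b>90)&(b>1.8*r)&(b>1.4*g)|((r>150)&(b>150)))&(P[...,2]>.088)&(P[...,2]<.102)
n,L,st,_=cv2.connectedComponentsWithStats(bl.astype(np.uint8))
C=[]
for i in range(1,n):
    if st[i,4]<20: continue
    q=P[L==i]; (c,rad)=cv2.minEnclosingCircle(q[:,:2].astype(np.float32))
    print(i,st[i],"mean",q.mean(0).round(4),"circ",np.round(c,4),round(rad,4)); 
# rack top: z .012-.025 near
sel=(P[...,2]>.012)&(P[...,2]<.024)&(P[...,0]>.45)&(P[...,0]<.68)&(P[...,1]>-.12)&(P[...,1]<.34)&(D>0)
n,L,st,_=cv2.connectedComponentsWithStats(cv2.morphologyEx(sel.astype(np.uint8),cv2.MORPH_CLOSE,np.ones((9,9))))
i=1+np.argmax(st[1:,4]); q=P[(L==i)&sel][:,:2].astype(np.float32); R=cv2.minAreaRect(q); print("rack",R, len(q))
red=(r>120)&(g<70)&(b<70)&(P[...,1]<-.2)&(P[...,0]<.7)&(D>0)&(P[...,2]>.025)
R=cv2.minAreaRect(P[red][:,:2].astype(np.float32)); print("tray",R,red.sum(),np.percentile(P[red][:,2],[5,50,95]))
c=cv2.resize(z["im"][150:220,150:300,::-1],None,fx=5,fy=5,interpolation=cv2.INTER_CUBIC);cv2.imwrite("pics/crop.png",c)
E
```

```text
cam [0.279 0.049 1.549] 493.74623480020676
1 [251 165  17  17 184] mean [0.5845 0.0221 0.0948] circ [0.5863 0.0218] 0.0256
2 [213 171  17  17 188] mean [0.5687 0.1355 0.095 ] circ [0.5696 0.1354] 0.0253
3 [175 177  17  16 190] mean [0.5528 0.2496 0.095 ] circ [0.5535 0.2506] 0.0259
rack ((0.5749692320823669, 0.13581189513206482), (0.09501386433839798, 0.4010574519634247), 7.904709815979004) 2139
tray ((0.5100598335266113, -0.34748655557632446), (0.16730788350105286, 0.1693088561296463), 12.40658187866211) 115 [0.02756247 0.03352567 0.03814638]
```

View pics/crop.png

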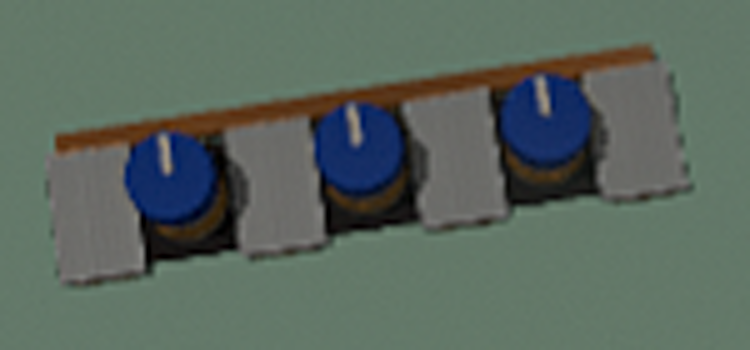

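The crop confirms three blue caps in the rack slots. Spacing is 115 mm, cap tops are at z = 0.095 m, and rack yaw is about 8°, all matching the given sizes. I'll go above pot_c first, as it is nearest, with the fingers closing along rack y.

Call:
move_arm(deltas=[-0.03, -0.011, 0.005, 0, 0, -0.04, 1, -0.08, -0.03, 0.01, 0, 0, -0.1, 1, -0.135, -0.05, 0.02, 0, 0, -0.17, 1, -0.19, -0.07, 0.03, 0, 0, -0.24, 1, -0.245, -0.09, 0.04, 0, 0, -0.31, 1, -0.3, -0.11, 0.05, 0, 0, -0.38, 1, -0.35, -0.13, 0.06, 0, 0, -0.45, 1, -0.39, -0.145, 0.07, 0, 0, -0.51, 1, -0.412, -0.154, 0.08, 0, 0, -0.541, 1, -0.412, -0.154, 0.08, 0, 0, -0.541, 1], squeeze=30)

```text
t: 2.05
tool_pos: [0.5537, 0.2483, 0.1485]
orientation: [0.216, -3.132, 0.001]
force: [-0.1, 0.8, -0.4]
opening: 0.0924
gripper_force: 0.0
```

```bash
cat >> h.py <<'E'
def st():
    s=robot.read_state();M=Ro.from_rotvec(s["orientation"]).as_matrix()
    print("t",round(s["t"],2),"p",np.round(s["tool_pos"],4),"yaw",round(np.degrees(np.arctan2(M[1,0],M[0,0])),2),"tilt",np.round(M[:2,2],4),"F",np.round(s["force"],2),"T",np.round(s["wrist_torque"],3),"op",round(s["opening"],4),"gf",np.round(s["gripper_force"],1),"q6",round(s["q"][5],2))
    return s,M
def to(x,y,z,yawdeg):
    s,M=st(); d=M.T@(np.array([x,y,z])-s["tool_pos"]); yaw=np.degrees(np.arctan2(M[1,0],M[0,0]))
    print("delta",d.round(4),"rz",round(np.radians((yaw-yawdeg+180)%360-180),4))
E
python3 - <<'E'
from h import *
to(.5535,.250,.074,188)
for l,zz in [("cap_a_mid",.096)]:
    im,D=robot.read_camera("scene");cv2.imwrite("pics/s1.png",im[:,:,::-1])
    P=cloud("scene",D);r,g,b=[im[...,i].astype(int) for i in range(3)]
    bl=((b>60)&(b>1.8*r)&(b>1.4*g)|((r>150)&(b>150)))&(P[...,2]>.092)&(P[...,2]<.102)&(P[...,0]<.65)&(D>0)
    n,L,s_,_=cv2.connectedComponentsWithStats(bl.astype(np.uint8))
    for i in range(1,n):
        if s_[i,4]>15:
            q=P[L==i];c,rad=cv2.minEnclosingCircle(q[:,:2].astype(np.float32));print(s_[i],q.mean(0).round(4),np.round(c,4),round(rad,4))
E
```

```text
t 2.05 p [0.5537 0.2483 0.1485] yaw -172.12 tilt [-0.0017 -0.0008] F [-0.13  0.85 -0.37] T [ 0.069  0.008 -0.027] op 0.0924 gf 0.0 q6 -1.37
delta [-0.0002  0.0018  0.0745] rz -0.0021
[330 174  19  12 150] [0.5622 0.2442 0.0961] [0.5629 0.2464] 0.0275
[289 181  19  13 156] [0.5769 0.131  0.0957] [0.5764 0.1325] 0.0254
[244 188  22  15 215] [0.5909 0.0194 0.0958] [0.5888 0.0188] 0.0279
```

Call:
move_arm(deltas=[-0.003, 0, 0.02, 0, 0, 0, 1, -0.003, 0, 0.045, 0, 0, 0, 1, -0.003, 0, 0.065, 0, 0, 0, 1, -0.003, 0, 0.0735, 0, 0, 0, 1, -0.003, 0, 0.0735, 0, 0, 0, 0.8, -0.003, 0, 0.0735, 0, 0, 0, 0.5, -0.003, 0, 0.0735, 0, 0, 0, 0.3, -0.003, 0, 0.0735, 0, 0, 0, 0.3, -0.003, 0, 0.0735, 0, 0, 0, 0.3], squeeze=30)

```text
t: 3.22
tool_pos: [0.5569, 0.2499, 0.0769]
orientation: [-0.22, 3.133, -0.001]
force: [0.5, -3.2, 3.9]
opening: 0.0544
gripper_force: 30.0
```

```bash
python3 -c "
from h import *
st()"
```

```text
t 3.23 p [0.5569 0.2499 0.0769] yaw -171.98 tilt [ 0.0013 -0.0005] F [ 0.54 -3.22  3.9 ] T [-0.637  0.009  0.071] op 0.0544 gf 30.0 q6 -1.37
```

Call:
move_arm(deltas=[0, 0, 0, 0, 0, 0.06, 0.3, 0, 0, 0, 0, 0, 0.12, 0.3, 0, 0, 0, 0, 0, 0.18, 0.3, 0, 0, 0, 0, 0, 0.18, 0.3])

```text
t: 3.72
tool_pos: [0.5569, 0.2498, 0.0769]
orientation: [0.063, 3.14, -0.001]
force: [0.7, -4.9, 6.3]
opening: 0.0538
gripper_force: 30.0
```

```bash
python3 -c "
from h import *
st()"
```

```text
t 3.73 p [0.5569 0.2498 0.0769] yaw 177.72 tilt [ 0.0011 -0.0006] F [ 0.74 -4.93  6.29] T [-1.027 -0.011 -0.023] op 0.0538 gf 30.0 q6 -1.19
```

Call:
move_arm(deltas=[0, 0, 0, 0, 0, 0.06, 0.3, 0, 0, 0, 0, 0, 0.12, 0.3, 0, 0, 0, 0, 0, 0.18, 0.3])

```text
t: 4.1
tool_pos: [0.5569, 0.2497, 0.0769]
orientation: [0.345, 3.121, -0.001]
force: [-0.5, -5.5, 6.1]
opening: 0.0541
gripper_force: 30.0
```

```bash
python3 -c "
from h import *
st()"
```

```text
t 4.1 p [0.5569 0.2497 0.0769] yaw 167.37 tilt [ 0.0011 -0.0009] F [-0.54 -5.5   6.07] T [-1.112  0.034  0.097] op 0.0541 gf 30.0 q6 -1.01
```

Call:
move_arm(deltas=[0, 0, 0, 0, 0, 0.1, 0.3, 0, 0, 0, 0, 0, 0.2, 0.3, 0, 0, 0, 0, 0, 0.3, 0.3, 0, 0, 0, 0, 0, 0.4, 0.3, 0, 0, 0, 0, 0, 0.4, 0.3])

```text
t: 4.72
tool_pos: [0.5568, 0.2494, 0.0769]
orientation: [0.958, 2.991, -0.002]
force: [-1.1, -5.8, 6.8]
opening: 0.0542
gripper_force: 30.0
```

```bash
python3 -c "
from h import *
st()"
```

```text
t 4.72 p [0.5568 0.2494 0.0769] yaw 144.47 tilt [ 0.0007 -0.0013] F [-1.08 -5.82  6.8 ] T [-1.301  0.238 -0.049] op 0.0542 gf 30.0 q6 -0.61
```

Turned 0.76 rad with hardly any torque, so pot_c is the loose one. I'll carry on to the dead stop in small steps.

Call:
move_arm(deltas=[0, 0, 0, 0, 0, 0.05, 0.3, 0, 0, 0, 0, 0, 0.1, 0.3, 0, 0, 0, 0, 0, 0.15, 0.3, 0, 0, 0, 0, 0, 0.2, 0.3, 0, 0, 0, 0, 0, 0.2, 0.3])

```text
t: 5.35
tool_pos: [0.5561, 0.2486, 0.077]
orientation: [1.249, 2.882, -0.005]
force: [-5.3, -12.0, 11.8]
opening: 0.0542
gripper_force: 30.0
```

```bash
python3 -c "
from h import *
st()"
```

```text
t 5.35 p [0.5561 0.2486 0.077 ] yaw 133.12 tilt [-0.0009 -0.0032] F [ -5.3  -11.98  11.76] T [-2.208  1.107  0.832] op 0.0542 gf 30.0 q6 -0.41
```

The torque has risen to 0.83 N m, so the cap is at its stop. I'll release to relax the foot in the channel and check the stripe.

Call:
move_arm(deltas=[0, 0, 0, 0, 0, 0, 0.8, 0, 0, 0, 0, 0, 0, 1, 0, 0, 0, 0, 0, 0, 1])

```text
t: 5.72
tool_pos: [0.5561, 0.2507, 0.0758]
orientation: [-1.251, -2.881, -0.0]
force: [-0.1, -0.6, 0.2]
opening: 0.0797
gripper_force: 0.0
```

```bash
python3 - <<'E'
from h import *
st()
a,D=robot.read_camera("top");b,D2=robot.read_camera("scene")
c=np.hstack([cv2.resize(x,(400,400),interpolation=cv2.INTER_CUBIC) for x in (a[140:230,150:240],b[130:230,270:370])])
cv2.imwrite("pics/c2.png",c[:,:,::-1])
E
```

```text
t 5.72 p [0.5561 0.2507 0.0758] yaw 133.06 tilt [-0.0004  0.0003] F [-0.14 -0.6   0.21] T [-0.067  0.067  0.006] op 0.0797 gf 0.0 q6 -0.41
```

View pics/c2.png

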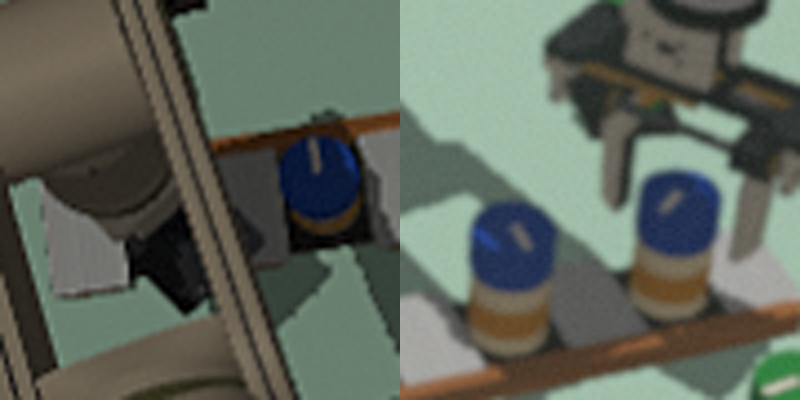

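The right-hand view shows pot_c's stripe turned clockwise by about 50° compared with pot_b's, at about (672,203) in the crop, and the pot is upright. Next I'll regrip and slide it out.

Call:
move_arm(deltas=[-0.001, -0.001, 0, 0, 0, 0, 0.6, -0.001, -0.001, 0, 0, 0, 0, 0.4, -0.001, -0.001, 0, 0, 0, 0, 0.3, -0.001, -0.001, 0, 0, 0, 0, 0.3, 0.0035, -0.0075, 0, 0, 0, 0, 0.3, 0.008, -0.014, 0, 0, 0, 0, 0.3, 0.0135, -0.022, 0, 0, 0, 0, 0.3, 0.0165, -0.026, 0, 0, 0, 0, 0.3], squeeze=40)

```text
t: 6.82
tool_pos: [0.5253, 0.2446, 0.0762]
orientation: [1.252, 2.881, 0.0]
force: [1.9, 0.8, -0.9]
opening: 0.0539
gripper_force: 40.0
```

```bash
python3 -c "
from h import *
st()"
```

```text
t 6.83 p [0.5253 0.2446 0.0762] yaw 133.04 tilt [0.0001 0.    ] F [ 1.91  0.81 -0.95] T [ 0.015 -0.309 -0.009] op 0.0539 gf 40.0 q6 -0.4
```

Call:
move_arm(deltas=[0.004, -0.006, 0, 0, 0, 0, 0.3, 0.01, -0.0142, 0, 0, 0, 0, 0.3, 0.017, -0.0242, 0, 0, 0, 0, 0.3, 0.024, -0.0341, 0, 0, 0, 0, 0.3, 0.031, -0.044, 0, 0, 0, 0, 0.3, 0.037, -0.0526, 0, 0, 0, 0, 0.3, 0.0415, -0.059, 0, 0, 0, 0, 0.3, 0.0435, -0.062, 0, 0, 0, 0, 0.3, 0.0435, -0.062, 0, 0, 0, 0, 0.3])

```text
t: 7.95
tool_pos: [0.4504, 0.2341, 0.0762]
orientation: [-1.251, -2.881, 0.001]
force: [-3.1, -0.9, 4.2]
opening: 0.0541
gripper_force: 40.0
```

```bash
python3 - <<'E'
from h import *
st()
a,D=robot.read_camera("top");b,D2=robot.read_camera("scene")
c=np.hstack([cv2.resize(x,(400,400),interpolation=cv2.INTER_CUBIC) for x in (a[150:250,150:250],b[110:230,240:360])])
cv2.imwrite("pics/c3.png",c[:,:,::-1])
E
```

```text
t 7.95 p [0.4504 0.2341 0.0762] yaw 133.04 tilt [-0.0011 -0.0002] F [-3.1  -0.91  4.2 ] T [-0.132  0.529  0.061] op 0.0541 gf 40.0 q6 -0.37
```

View pics/c3.png

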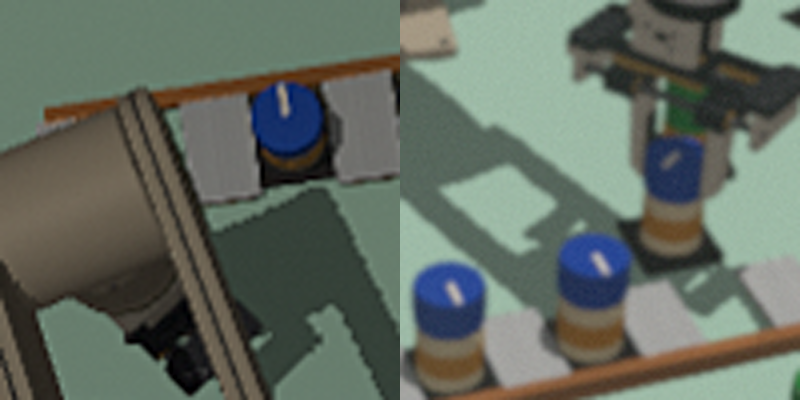

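The pot is clear of the rack and upright: right view, foot around (670,240), with the other two pots in place. I'll lift it now.

Call:
move_arm(deltas=[0, 0, -0.006, 0, 0, 0, 0.3, 0, 0, -0.02, 0, 0, 0, 0.3, 0, 0, -0.045, 0, 0, 0, 0.3, 0, 0, -0.07, 0, 0, 0, 0.3, 0, 0, -0.095, 0, 0, 0, 0.3, 0, 0, -0.112, 0, 0, 0, 0.3, 0, 0, -0.12, 0, 0, 0, 0.3, 0, 0, -0.12, 0, 0, 0, 0.3])

```text
t: 9.05
tool_pos: [0.4512, 0.2342, 0.1963]
orientation: [1.252, 2.881, 0.0]
force: [0.7, 0.2, -5.4]
opening: 0.0539
gripper_force: 40.0
```

```bash
python3 - <<'E'
from h import *
to(.511,-.348,.19,133.04)
E
```

```text
t 9.05 p [0.4512 0.2342 0.1963] yaw 133.03 tilt [0.0004 0.0001] F [ 0.74  0.17 -5.41] T [-0.003  0.004  0.047] op 0.0539 gf 40.0 q6 -0.37
delta [-0.4664 -0.3535  0.0063] rz -0.0002
```

Call:
move_arm(deltas=[-0.01, -0.0076, 0, 0, 0, 0, 0.3, -0.03, -0.0227, 0, 0, 0, 0, 0.3, -0.06, -0.0455, 0, 0, 0, 0, 0.3, -0.095, -0.072, 0, 0, 0, 0, 0.3, -0.13, -0.0985, 0, 0, 0, 0, 0.3, -0.165, -0.125, 0, 0, 0, 0, 0.3, -0.2, -0.1516, 0, 0, 0, 0, 0.3, -0.235, -0.178, 0, 0, 0, 0, 0.3, -0.27, -0.2046, 0, 0, 0, 0, 0.3, -0.3, -0.2274, 0, 0, 0, 0, 0.3, -0.32, -0.2425, 0, 0, 0, 0, 0.3, -0.33, -0.25, 0, 0, 0, 0, 0.3])

```text
t: 10.55
tool_pos: [0.4924, -0.1792, 0.195]
orientation: [-1.254, -2.878, 0.0]
force: [-0.3, 0.8, -4.9]
opening: 0.0542
gripper_force: 40.0
```

Call:
move_arm(deltas=[-0.01, -0.0076, 0, 0, 0, 0, 0.3, -0.03, -0.023, 0, 0, 0, 0, 0.3, -0.055, -0.042, 0, 0, 0, 0, 0.3, -0.085, -0.0645, 0, 0, 0, 0, 0.3, -0.11, -0.0835, 0, 0, 0, 0, 0.3, -0.128, -0.097, 0, 0, 0, 0, 0.3, -0.1365, -0.1035, 0, 0, 0, 0, 0.3, -0.1365, -0.1035, 0, 0, 0, 0, 0.3, -0.1365, -0.1035, 0, 0, 0, 0, 0.3])

```text
t: 11.68
tool_pos: [0.511, -0.347, 0.196]
orientation: [-1.251, -2.881, -0.001]
force: [-1.0, 1.4, -5.9]
opening: 0.0541
gripper_force: 40.0
```

```bash
python3 - <<'E'
from h import *
st()
a,D=robot.read_camera("top");b,D2=robot.read_camera("scene")
c=np.hstack([cv2.resize(x,(400,400),interpolation=cv2.INTER_CUBIC) for x in (a[130:250,310:430],b[110:260,50:200])])
cv2.imwrite("pics/c4.png",c[:,:,::-1])
E
```

```text
t 11.68 p [ 0.511 -0.347  0.196] yaw 133.07 tilt [-0.0003  0.0007] F [-1.03  1.41 -5.92] T [ 0.007  0.003 -0.01 ] op 0.0541 gf 40.0 q6 -1.43
```

View pics/c4.png

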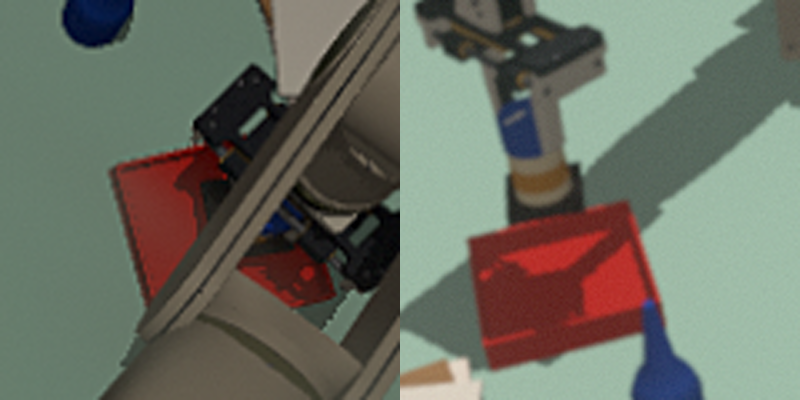

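The pot hangs upright over the middle of the tray, and the bottle is well clear. I'll lower it.

Call:
move_arm(deltas=[0, 0, 0.01, 0, 0, 0, 0.3, 0, 0, 0.03, 0, 0, 0, 0.3, 0, 0, 0.055, 0, 0, 0, 0.3, 0, 0, 0.08, 0, 0, 0, 0.3, 0, 0, 0.095, 0, 0, 0, 0.3, 0, 0, 0.104, 0, 0, 0, 0.3, 0, 0, 0.109, 0, 0, 0, 0.3, 0, 0, 0.111, 0, 0, 0, 0.3, 0, 0, 0.112, 0, 0, 0, 0.3, 0, 0, 0.113, 0, 0, 0, 0.3, 0, 0, 0.114, 0, 0, 0, 0.3, 0, 0, 0.114, 0, 0, 0, 0.3])

```text
t: 13.28
tool_pos: [0.5109, -0.3481, 0.0821]
orientation: [-1.252, -2.881, 0.0]
force: [1.1, 0.5, -5.4]
opening: 0.0542
gripper_force: 40.0
```

Call:
move_arm(deltas=[0, 0, 0.0005, 0, 0, 0, 0.3, 0, 0, 0.001, 0, 0, 0, 0.3, 0, 0, 0.0015, 0, 0, 0, 0.3, 0, 0, 0.0015, 0, 0, 0, 0.3])

```text
t: 13.78
tool_pos: [0.5111, -0.3482, 0.0812]
orientation: [1.252, 2.881, -0.0]
force: [-1.8, 1.8, 0.9]
opening: 0.0539
gripper_force: 40.0
```

The force has gone from -5.4 to about +1 N, so the pot is standing on the tray floor. I'll release slowly and retreat straight up.

Call:
move_arm(deltas=[0, 0, 0, 0, 0, 0, 0.65, 0, 0, 0, 0, 0, 0, 0.75, 0, 0, 0, 0, 0, 0, 0.9, 0, 0, 0, 0, 0, 0, 0.9, 0, 0, -0.01, 0, 0, 0, 0.9, 0, 0, -0.03, 0, 0, 0, 0.9, 0, 0, -0.06, 0, 0, 0, 0.9, 0, 0, -0.1, 0, 0, 0, 0.9, 0, 0, -0.14, 0, 0, 0, 0.9, 0, 0, -0.165, 0, 0, 0, 0.9, 0, 0, -0.18, 0, 0, 0, 0.9, 0, 0, -0.18, 0, 0, 0, 0.9])

```text
t: 15.28
tool_pos: [0.5115, -0.3485, 0.2626]
orientation: [1.251, 2.879, -0.001]
force: [0.8, 0.6, -0.3]
opening: 0.0837
gripper_force: 0.0
```

```bash
python3 - <<'E'
from h import *
st()
b,D2=robot.read_camera("scene")
cv2.imwrite("pics/c5.png",cv2.resize(b[110:310,30:430],(800,400),interpolation=cv2.INTER_CUBIC)[:,:,::-1])
E
```

```text
t 15.28 p [ 0.5115 -0.3485  0.2626] yaw 133.03 tilt [ 0.0023 -0.0019] F [ 0.76  0.56 -0.35] T [-0.048  0.027  0.01 ] op 0.0837 gf 0.0 q6 -1.43
```

View pics/c5.png

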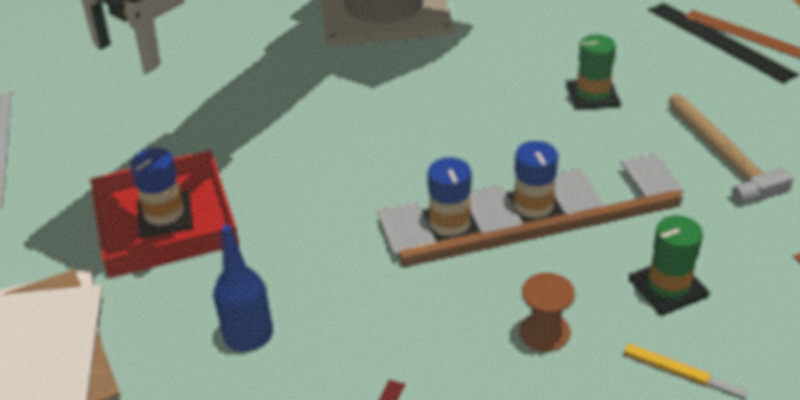

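The pot stands upright in the tray at (160,195) in the crop. The two tight pots are still in the rack, the bystanders haven't moved, and the gripper is clear.

```bash
python3 -c "
from plant import robot
print(robot.close_job())"
```

```text
the job is handed in; nothing more can be done
None
```

The loose cap was on pot_c: I screwed it clockwise to its stop in the rack, slid the pot out and stood it upright in the red tray, and handed the job in (about 15 s on the robot's clock); I did not twist the other two caps because pot_c was tested first and turned freely.

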